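# Load the fresh cell into the oven timer's battery box

### The job

Take the fresh green cell from the charging dock and load it into the oven timer's open battery box: plain minus end first, tilted, in under the red hood against the spring contact, then push it back against the spring and bring the white-banded plus end down past the orange catch lip until it is held underneath and lying flat. Use only gentle force on the box (the spring takes up to about 11 N, nothing needs more than 15 N), let go, and leave everything else where it is.

Things in the scene. Friction and masses are not known exactly. Their poses are not given: they have to be found in the camera images.
- cell_fresh: the fresh cell: green cylinder, diameter 21 mm, length 70 mm, 70 g, flat ends, with a 10 mm white band round its plus end; origin at its middle on its axis; its x axis runs along the cell towards the plus end. It starts level in one of the dock's two places. It is strong: grip it hard (80 N or more), or pushes on its end twist it in the fingers.
- cell_fresh_plus (a point): centre of the fresh cell's plus (white-banded) end face
- cell_fresh_minus (a point): centre of the fresh cell's minus (plain) end face
- cell_spent: the spent cell: same shape but red, in the dock's other place; must stay there. Origin and axes as for the fresh cell.
- dock: white charging dock, fixed: slab 110 x 150 x 12 mm, origin under its centre. Two places along its x at y = -34 and +34 mm: a cell lies in grey V rests (20 to 32 mm either side of its middle, up to 30 mm high), axis 30.5 mm above the origin, plus end to +x. Beside the cell's middle (within 20 mm) the slab is bare, so fingers can go down there.
- battery_box: grey battery box, screwed down: base 190 x 120 x 20 mm, origin under its centre, z up. On it a white tray carries the bay, which runs along x at y = 0: spring and red hood at -x, end block with orange lip at +x. The tray is shimmed: it sits from 3 mm lower to 8 mm higher than nominal and up to 3 mm to either x side, which is not measured: feel for it. All bay sizes below are nominal, in the box's frame.
- bay_seat (a point): nominal middle of the loaded cell, x = 0, z = 45.5 mm. It lies level along x in a black V (45 degree faces, meeting at z = 30.7 mm) that centres it: at x = -38 to -25 and 18 to 29 mm its tops reach z = 48 mm, 35 mm apart; between them it is a low groove 18 mm wide, up to z = 39 mm, with room for fingers beside it down to the tray, z = 27 mm. Only the spring gives.
- spring_face (a point): nominal centre of the free spring contact's face (brass disc, radius 8 mm, facing +x): x = -31, z = 45.5 mm. It gives way towards -x by up to 15 mm: 3 N to start, 0.5 N more per mm, 10.5 N at the end, and sluggishly (25 N per m/s). This point does not move with it.
- hood_edge (a point): nominal middle of the red hood's front edge, on its underside: x = -27, z = 62.5 mm. The hood is 36 mm wide, 4 mm thick, and runs back over the spring to x = -61 mm. The minus end goes in under it with the cell tilted 30 to 40 degrees, plus end high.
- lip_nose (a point): nominal tip of the orange lip, on its underside: x = 31.5, z = 57.3 mm, 1.3 mm above the loaded cell's top. The lip is 22 mm wide, 2 mm thick and reaches 3.5 mm from the end block's face towards -x; above its nose a ramp leans up and back towards +x, 58 degrees from level, to z = 65.5 mm.
- bay_axis (a point): point 100 mm above the box's origin. Loading: cell tilted, lower its minus end into the groove in front of the hood, slide it to -x onto the spring; push on as the tilt comes down to 20 degrees; at 10 to 14 mm (8 to 10 N) the plus end clears the lip; swing it level on its rests; let go: the spring slides it under. Over 45 N between cell and box (all contacts summed) breaks the box.
- spring_contact (a joint): how far the spring contact is pushed in towards the box's -x, relative to the tray: 0 = free, 0.015 m = bottomed, 0.004 m with the cell loaded
- bagel_a: seeded bagel, ring 110 mm across, 38 mm high, on the dark board at the back; origin under its centre; leave alone
- bagel_b: second seeded bagel on the same board, same size; leave alone
- shaker: clear shaker jar with steel cap, diameter 56 mm, 130 mm high, upright; origin under its centre; leave alone
- bay_cover: grey cover plate of the battery bay, 85 x 45 x 5 mm, lying on the bench; origin under its centre; leave alone
- brush: bench brush lying on the bench; leave alone

How it is judged:
By the outcome, as a careful person would: the job done as asked, in the order asked, and still so for the second after the job is handed in, with the robot touching nothing.
It also fails if it takes over 64 s, if anything falls off the work surface, if the arm or the gripper's body presses on something with over 40 N, if the wrist force passes 120 N, or if a joint passes its speed limit or range.

### The arm

A 6-joint arm with a two-finger parallel gripper is mounted at the origin on the work surface. World frame = base frame: x ahead of the robot, y to its left, z up, the work surface at z = 0. Lengths are in mm, angles in rad, forces in N, time in s.
With the tool pointing down it reaches from about 250 to 800 mm from the base axis. Payload 8.5 kg.
Tool frame: the origin (TCP) lies midway between the tips of the shut fingers; the grasp point (between the pads) lies 19 mm behind it; z points along the fingers, y is the direction in which the jaws open and shut (so a half turn about z gives the same grasp; the last joint's range is limited). The gripper opens to 85 mm and grips with 20 to 120 N. Pads are 22 mm wide; open, the fingers measure 114 mm over their backs; the gripper's body (76 mm by 85 mm) begins 54 mm behind the grasp point. The pads swing forward as they close: fully open they stand 13 mm farther back than shut.
Start: joints at [-1.239, 0.238, -0.013, 1.319, 0, 1.571], TCP at [171, -496.324, 231.276] pointing down, gripper open.
Joint ranges: [-2.66, 2.66], [-1.03, 1.9], [-1.14, 1.46], [-1.82, 2.27], [-1.45, 1.34], [-3.14, 3.14]. Speed limits (rad/s): [2.22, 2.22, 2.79, 3.14, 3.14, 3.14].

### API

Orientations are given as a unit quaternion [x, y, z, w].
In Python, from plant import manip gives the robot as it stands. The module is installed in compiled form; this text tells all that it offers.
- The arm moves only by the tool servo_tool, never from a script. Its argument "increments" is a list that holds one entry, the list of rows, each a list of 7 numbers: the closure in counts, from 0 (fully open) to 255 (shut), then the shift along the tool's x, y, z in cm, then the turn, a rotation vector about the tool's x, y, z in rad. In form: [[[gripper, x, y, z, wx, wy, wz], ...]]. A call has 1 to 12 rows; each row is the pose to reach, as a shift and turn from the pose commanded when the call began, along the tool's axes at that moment; what a row does not reach only later rows make up. A row lasts 1/10 s, in which the tool goes at most 50 mm and 8.59 degrees, less where a joint would pass 70% of its speed; a pose out of reach is approached as far as the arm can. A call with a gripper value outside its range is refused whole. The fingers move at their own pace and stop on an object; "newtons" is the grip in N (left out, the last holds). Time passes only in rows, so rows that repeat a pose let the fingers close. It gives the time, the measured TCP pose, the force and the opening at its end, in the units of the state.
- manip.get_state(): the state, without advancing time (a new reading comes with each control period).
- manip.snapshot(name): name is "side" or "top" or "wrist"; returns (picture, depth): 384x512x3 uint8, red, green, blue; 384x512 float32, mm along the optical axis (not along the pixel's ray), 0 where there is no reading.
- manip.calibration(name): a dict with "intrinsics" (3x3 intrinsics, pixels), "xyz" and "attitude" of the camera in the world. Camera axes: x right, y down, z forward; pixel columns grow to the right and rows downward; lengths in mm; the calibration is good to about 2 mm. A picture is of the moment at which its call begins: read the wrist's pose just before it. calibration takes no time and is no camera call; for the wrist camera it gives the pose at the moment of the call.
- manip.finish_job(): hands the job in, once; it reports no verdict.
The state is a dict: "time": time; "qpos": joint angles; "joint_velocities": joint speeds; "joint_torque": joint torques, N m; "ee_pos": TCP position; "tool_rot": TCP orientation; "force": force on the tool from outside, world axes, zero at the start; "wrist_torque": the same for the moment, N m; "grip_width": opening from 0.0 (shut) to 1.0 (fully open).
Only numpy, scipy, OpenCV 4.12 (cv2) and the standard library are available. Lean on these libraries where they do the work, as an engineer would, in place of code of your own. Each camera call takes 0.05 s, during which the arm holds its last target. There are 200 camera calls.

## Working session

There is one attempt and no reset: what is moved stays moved. The work goes in short steps, Python scripts to look and compute and a tool call to move; the robot and the scene stay as the last step left them, time stands still between calls to the robot, and variables do not carry over. Pictures are saved under pics/ and viewed, about 8 in all and at most 12, crops included, and the job is handed in when it is done.

Besides the shell and the picture viewer there is one more tool, called after "Emit:" by a JSON object that holds its "fn" and its "kwargs". servo_tool: Moves the arm, as the interface text tells. Its arguments: {"type":"object","properties":{"increments":{"type":"array","items":{"type":"array","items":{"type":"array","items":{"type":"number"}}}},"newtons":{"type":"number"}},"required":["increments"]}

```bash
mkdir -p pics; cat > h.py <<'E'
import numpy as np, cv2
from plant import manip
from scipy.spatial.transform import Rotation as R
def snap(n,f):
    c=manip.calibration(n); p,d=manip.snapshot(n)
    cv2.imwrite(f'pics/{f}.png',p[:,:,::-1]); np.savez(f'pics/{f}.npz',p=p,d=d,K=c['intrinsics'],t=c['xyz'],a=np.array(c['attitude']))
    return c,p,d
def load(f):
    z=np.load(f'pics/{f}.npz'); a=z['a']; Rm=R.from_quat(a).as_matrix() if a.size==4 else a
    return z['p'],z['d'],z['K'],z['t'],Rm
def cloud(f):
    p,d,K,t,Rm=load(f); v,u=np.mgrid[:384,:512]
    c=np.stack([(u-K[0,2])/K[0,0]*d,(v-K[1,2])/K[1,1]*d,d],-1)
    return p,c@Rm.T+t,d
E
python3 - <<'E'
from h import *
for n in ('top','side'):
    c,p,d=snap(n,n+'0'); print(c)
a=cv2.imread('pics/top0.png');b=cv2.imread('pics/side0.png')
cv2.imwrite('pics/both.png',cv2.resize(np.vstack([a,b]),None,fx=.78,fy=.78))
print(manip.get_state())
E
```

```text
{'intrinsics': array([[403.00124795,   0.        , 256.78244107],
       [  0.        , 403.00124795, 198.92907663],
       [  0.        ,   0.        ,   1.        ]]), 'xyz': array([ 276.39830535,   35.54665186, 1509.89378065]), 'attitude': array([-0.69428382,  0.71319647, -0.06902863,  0.06749684])}
{'intrinsics': array([[371.35499984,   0.        , 252.76221727],
       [  0.        , 371.35499984, 190.61077207],
       [  0.        ,   0.        ,   1.        ]]), 'xyz': array([ 30.72845538, 766.54312211, 737.42716299]), 'attitude': array([-0.27496521,  0.84561594, -0.43859314,  0.13024541])}
{'time': 0.1, 'qpos': array([-1.23901571e+00,  2.38730601e-01, -1.41528160e-02,  1.31917868e+00,
       -4.43794306e-05,  1.57083384e+00]), 'joint_velocities': array([-0.00136469, -0.00050135,  0.00278162,  0.00015661, -0.00100493,
       -0.00064259]), 'joint_torque': array([ 1.36619728e-03, -5.39718568e+01,  3.46999812e+01,  1.33348073e-02,
        7.00359033e-05,  1.20603696e-05]), 'ee_pos': array([ 170.87806646, -496.03694114,  230.74342303]), 'tool_rot': array([ 9.86274627e-01,  1.65111961e-01, -1.26405084e-04, -6.20528549e-04]), 'force': array([-0.17623696,  0.08323176,  1.3222417 ]), 'wrist_torque': array([ 0.03182357, -0.02178226,  0.02555148]), 'grip_width': 0.9983438161168933}
```

View pics/both.png

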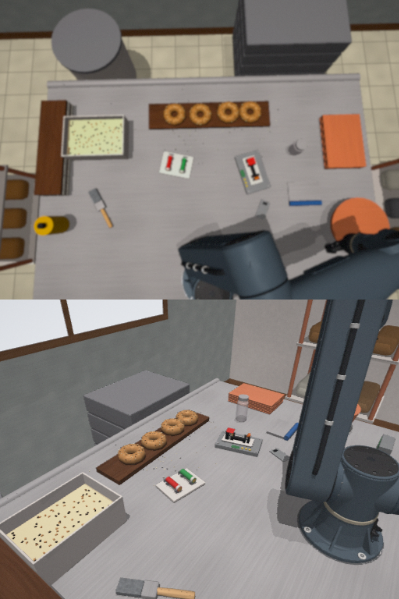

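The top view shows the dock near pixel (227,210) and the battery box near (323,220) at full resolution. I'll enlarge that area and fit positions.

```bash
python3 - <<'E'
from h import *
a=cv2.imread('pics/top0.png')[185:255,195:355]; s=cv2.imread('pics/side0.png')[155:255,185:345]
cv2.imwrite('pics/c1.png',np.vstack([cv2.resize(a,None,fx=5,fy=5,interpolation=2)[:300*2],])[:350])
a5=cv2.resize(a,(720,315),interpolation=2);s5=cv2.resize(s,(720,450)[:2],interpolation=2)[:285]
cv2.imwrite('pics/c2.png',np.vstack([a5,s5]))
for f in('top0','side0'):
    p,w,d=cloud(f); hsv=cv2.cvtColor(p,cv2.COLOR_RGB2HSV).astype(int); H,S,V=hsv[...,0],hsv[...,1],hsv[...,2]
    ok=(d>0)&(w[...,0]>250)&(w[...,0]<700)&(abs(w[...,1])<350)&(w[...,2]<120)&(w[...,2]>-20)
    for n,m in dict(green=(H>40)&(H<85)&(S>110),red=((H<6)|(H>174))&(S>150)&(V>60),orange=(H>=8)&(H<22)&(S>190)&(V>120),white=(S<25)&(V>215)).items():
        m=(m&ok).astype('uint8'); k,l,st,_=cv2.connectedComponentsWithStats(m)
        for i in range(1,k):
            if st[i,4]>=8:
                q=w[l==i]; c,sz,an=cv2.minAreaRect(q[:,:2].astype('float32')); print(f,n,st[i],q.mean(0).round(1),'top z',np.percentile(q[:,2],90).round(1),'rect',np.round(c,1),np.round(sz,1),round(an,1))
E
```

```text
top0 green [232 204   6  14  52] [523.2 111.2  40. ] top z 44.3 rect [523.2 111.2] [13.7 50.8] 76.4
top0 green [309 219   4   7  16] [ 474.  -169.8   21.7] top z 25.1 rect [ 474.4 -169.3] [23.1  8.3] 13.8
top0 red [214 201   7  14  56] [536.8 177.   39.5] top z 44.1 rect [536.3 177.3] [14.2 50.5] 75.8
top0 red [317 202  10  11  79] [ 523.4 -206.6   64.2] top z 71.2 rect [ 523.7 -206.7] [29.8 32.9] 16.6
top0 orange [327 226   4   4  11] [ 447.  -226.5   64.6] top z 68.3 rect [ 447.  -225.9] [ 7.8 13.9] 24.2
side0 green [231 217  16  14  98] [526.4 117.4  36.7] top z 40.8 rect [526.3 115.6] [15.9 57.1] 75.2
side0 red [290 165  11   7  54] [ 526.5 -204.7   65.8] top z 67.6 rect [ 527.1 -204.5] [30.6 36.4] 16.4
side0 red [212 227  16  15 107] [540.6 183.5  36.8] top z 40.7 rect [541.3 181.5] [17.5 58.4] 76.6
side0 white [296 180  29   8  65] [ 458.3 -209.2   26.9] top z 28.6 rect [ 457.2 -205.1] [99.2 45.8] 42.9
side0 white [201 217  61  40 610] [522.1 159.1  10.9] top z 12.8 rect [528.9 146.3] [145.3 105.4] 78.6
```

View pics/c2.png

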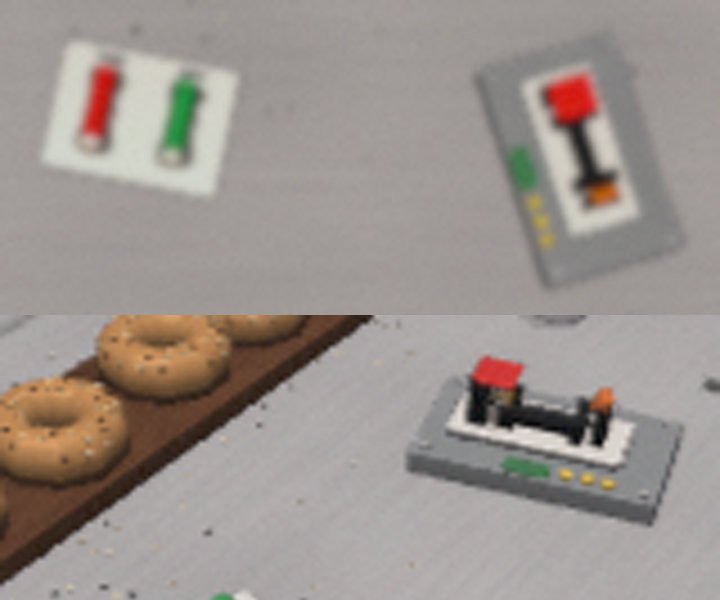

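The enlarged crop shows the green cell's white end towards the robot. The box's red hood is at the far end and its orange lip at the near end. Next I'll work out the wrist camera geometry and the move to a viewpoint over the box.

```bash
cat >> h.py <<'E'
def pose():
    s=manip.get_state(); return np.array(s['ee_pos']),R.from_quat(s['tool_rot'])
def down(yaw): # tool x at heading yaw(deg), z down
    return R.from_euler('z',yaw,degrees=True)*R.from_euler('x',180,degrees=True)
def go(pt,rt,p0=None,r0=None):
    p,r=pose(); p=p if p0 is None else p0; r=r if r0 is None else r0
    d=r.inv().apply(np.array(pt)-p)/10; w=(r.inv()*rt).as_rotvec()
    print('inc',d.round(3),w.round(4),'dist mm',round(10*np.linalg.norm(d)),'deg',np.degrees(np.linalg.norm(w)).round(1))
E
python3 - <<'E'
from h import *
p,r=pose(); c=manip.calibration('wrist'); rc=R.from_quat(c['attitude'])
print('cam in tool',r.inv().apply(c['xyz']-p),(r.inv()*rc).as_matrix().round(3),c['intrinsics'])
for yaw in (14.3,-165.7): go([470,-210,300],down(yaw))
E
```

```text
cam in tool [  66.10543878   -0.72523889 -142.77922443] [[ 0.001 -0.964 -0.265]
 [ 1.     0.001 -0.001]
 [ 0.001 -0.265  0.964]] [[311.44335802   0.         258.96691702]
 [  0.         311.44335802 198.13887451]
 [  0.           0.           1.        ]]
inc [ 37.597 -17.311  -6.905] [-0.0013  0.0001  0.0822] dist mm 420 deg 4.7
inc [ 37.597 -17.311  -6.905] [-1.0000e-04 -1.9000e-03 -3.0594e+00] dist mm 420 deg 175.3
```

Emit:
{"fn": "servo_tool", "kwargs": {"increments": [[[0,38.4,-16.3,6.1,0,0,-0.082],[0,38.4,-16.3,6.1,0,0,-0.082],[0,38.4,-16.3,6.1,0,0,-0.082],[0,38.4,-16.3,6.1,0,0,-0.082],[0,38.4,-16.3,6.1,0,0,-0.082],[0,38.4,-16.3,6.1,0,0,-0.082],[0,38.4,-16.3,6.1,0,0,-0.082],[0,38.4,-16.3,6.1,0,0,-0.082],[0,38.4,-16.3,6.1,0,0,-0.082],[0,38.4,-16.3,6.1,0,0,-0.082],[0,38.4,-16.3,6.1,0,0,-0.082],[0,38.4,-16.3,6.1,0,0,-0.082]]]}}

```text
time: 1.3
ee_pos: [480.2, -217.7, 170.3]
tool_rot: [0.979, 0.205, -0.0, -0.0]
force: [-0.9, 0.7, 0.2]
grip_width: 1.001
```

```bash
python3 - <<'E'
from h import *
c,p,d=snap('wrist','w1')
cv2.imwrite('pics/w1b.png',cv2.resize(p[:,:,::-1],(768,576),interpolation=2))
E
```

```text
(no output)
```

View pics/w1b.png

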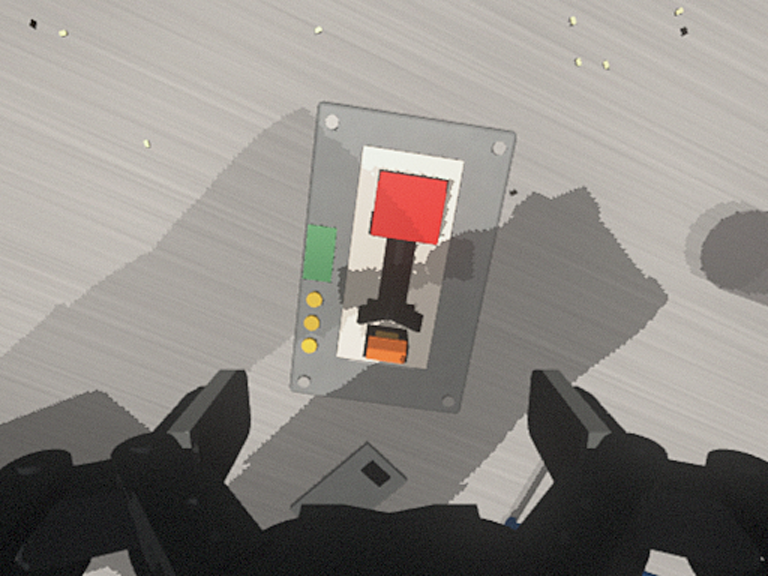

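The box is fully visible in this 768-wide picture. Its base corners are at (318,102), (515,132), (458,412) and (291,390). The hood corners are (378,170), (448,180), (438,243) and (371,235), and the orange lip is at about (387,347).

```bash
python3 - <<'E'
from h import *
p,w,d=cloud('w1'); _,_,K,t,Rm=load('w1')
def ray(u,v,z):
    g=Rm@np.array([(u-K[0,2])/K[0,0],(v-K[1,2])/K[1,1],1]); return t+g*(z-t[2])/g[2]
C=[(318,102),(515,132),(458,412),(291,390)]
q=np.array([ray((u+.5)/1.5-.5,(v+.5)/1.5-.5,20) for u,v in C]); print('base corners',q.round(1))
print('sides',[round(float(np.linalg.norm(q[i]-q[i-1])),1) for i in range(4)])
o=q.mean(0); a=(q[3]+q[2]-q[0]-q[1])[:2]; yaw=np.arctan2(a[1],a[0]); print('o',o,'yaw',np.degrees(yaw), 'minrect',cv2.minAreaRect(q[:,:2].astype('float32')))
b=(q[1]-q[0]+q[2]-q[3])[:2]; print('y-ax perp', np.degrees(np.arctan2(b[1],b[0])))
Rb=R.from_euler('z',yaw).as_matrix(); l=(w-[o[0],o[1],0])@Rb
hsv=cv2.cvtColor(p,cv2.COLOR_RGB2HSV).astype(int);H,S,V=[hsv[...,i] for i in range(3)]
inb=(abs(l[...,0])<85)&(abs(l[...,1])<55)&(d>0)
red=inb&((H<6)|(H>174))&(S>150); org=inb&(H>6)&(H<22)&(S>180)&(l[...,0]>20)
for n,m in (('red',red),('org',org),('tray',inb&(S<30)&(V>190))):
    x=l[m]; print(n,m.sum(),'xyz 2/50/98%',np.percentile(x,[2,50,98],axis=0).round(1).tolist())
ring=(abs(l[...,0])<92)&(abs(l[...,1])<58)&((abs(l[...,1])>50))&(d>0)&(S<40); print('base z',np.median(l[ring][:,2]))
far=(d>0)&(l[...,0]<-110)&(l[...,0]>-150)&(abs(l[...,1])<100); print('bench z',np.median(l[far][:,2]))
m=(abs(l[...,1])<15)&(d>0)
for x in range(-70,50,4):
    k=m&(abs(l[...,0]-x)<2)&(abs(l[...,1])<6); 
    if k.sum(): print(x,np.percentile(l[k][:,2],[5,50,95]).round(1),p[k].mean(0).astype(int))
E
```

```text
base corners [[ 558.2 -137.3   20. ]
 [ 589.7 -250.2   20. ]
 [ 410.  -300.2   20. ]
 [ 378.9 -187.6   20. ]]
sides [186.2, 117.3, 186.5, 116.8]
o [ 484.20912116 -218.79997389   20.        ] yaw -164.39852104924952 minrect ((484.1629638671875, -218.69461059570312), (186.51536560058594, 117.28177642822266), 15.531466484069824)
y-ax perp -74.48443948842657
red 1932 xyz 2/50/98% [[-59.5, -16.5, 66.3], [-44.1, 0.4, 67.7], [-28.1, 17.3, 69.1]]
org 197 xyz 2/50/98% [[32.0, -10.3, 60.0], [37.8, 2.0, 66.0], [42.3, 10.4, 67.7]]
tray 2866 xyz 2/50/98% [[-81.9, -46.5, 21.8], [-39.6, -17.6, 28.2], [58.7, 31.0, 29.8]]
base z 227.89950761145457
bench z 0.2659166337152783
-70 [27.4 28.2 29.5] [238 240 232]
-66 [27.  28.1 29.2] [237 238 230]
-62 [27.3 28.5 67.7] [199 182 174]
-58 [66.5 67.9 68.9] [235  86  79]
-54 [66.7 67.6 68.7] [235  85  78]
-50 [66.3 67.7 68.9] [235  83  76]
-46 [66.5 67.5 68.8] [235  82  75]
-42 [66.6 67.7 68.9] [230  79  72]
-38 [66.7 67.6 68.8] [224  75  69]
-34 [66.6 67.7 69. ] [221  73  67]
-30 [66.8 67.9 69.1] [221  71  65]
-26 [66.4 67.7 68.9] [150  61  56]
-22 [33.5 35.6 37.8] [64 56 53]
-18 [ 33.7  37.4 267.3] [50 43 41]
-14 [ 33.2  35.9 266.3] [58 49 47]
-10 [ 33.8 249.9 259.3] [45 41 40]
-6 [244.3 252.8 258.5] [30 30 29]
-2 [33.7 35.3 37.3] [58 49 45]
2 [33.6 35.4 38.2] [57 48 45]
6 [33.5 35.2 38. ] [56 48 45]
10 [33.8 35.1 38.1] [55 49 45]
14 [33.5 35.  38.1] [54 48 45]
18 [33.6 35.4 37.5] [55 49 46]
22 [33.2 35.  37.8] [54 49 45]
26 [33.3 35.1 37.9] [55 50 48]
30 [28.4 35.5 61. ] [138 107  88]
34 [28.  46.8 66.1] [136  91  64]
38 [65.6 66.3 67.3] [231 130  65]
42 [65.  66.2 67.4] [232 139  80]
```

Emit:
{"fn": "servo_tool", "kwargs": {"increments": [[[0,16.9,-28.8,0,0,0,0.649],[0,16.9,-28.8,0,0,0,0.649],[0,16.9,-28.8,0,0,0,0.649],[0,16.9,-28.8,0,0,0,0.649],[0,16.9,-28.8,0,0,0,0.649],[0,16.9,-28.8,0,0,0,0.649],[0,16.9,-28.8,0,0,0,0.649],[0,16.9,-28.8,0,0,0,0.649],[0,16.9,-28.8,0,0,0,0.649],[0,16.9,-28.8,0,0,0,0.649],[0,16.9,-28.8,0,0,0,0.649]]]}}

```text
time: 2.45
ee_pos: [490.1, -69.6, 170.4]
tool_rot: [0.996, -0.083, 0.001, -0.02]
force: [0.1, -1.5, 0.6]
grip_width: 1.0
```

```bash
python3 - <<'E'
from h import *
p_,r_=pose(); print(p_,r_.as_matrix()[:,0])
c,p,d=snap('wrist','w2')
cv2.imwrite('pics/w2b.png',cv2.resize(p[:,:,::-1],(768,576),interpolation=2))
p,w,d=cloud('w2');hsv=cv2.cvtColor(p,cv2.COLOR_RGB2HSV).astype(int);H,S,V=[hsv[...,i] for i in range(3)]
ok=(d>0)&(w[...,2]>5)&(w[...,2]<60)&(w[...,0]>420)
for n,m in (('green',(H>40)&(H<85)&(S>110)),('red',((H<6)|(H>174))&(S>150))):
    q=w[m&ok]; c,sz,an=cv2.minAreaRect(q[:,:2].astype('float32')); top=q[q[:,2]>np.percentile(q[:,2],70)]
    u=np.linalg.svd(top[:,:2]-top[:,:2].mean(0),full_matrices=False)[2][0]
    print(n,len(q),q.mean(0).round(1),'rect',np.round(c,1),np.round(sz,1),round(an,1),'topz',np.percentile(q[:,2],[50,90,98]).round(1),'top mean',top.mean(0).round(1),'axis',np.degrees(np.arctan(u[1]/u[0])).round(2))
q=w[ok&(S<25)&(V>215)&(w[...,2]<25)]; print('slab z',np.median(q[:,2]), cv2.minAreaRect(q[:,:2].astype('float32')))
E
```

```text
[490.13602495 -69.64699578 170.36368148] [ 0.986333   -0.16475759 -0.00146329]
green 1189 [523.   98.2  39.1] rect [493.4 -32.1] [307.3  59. ] 78.0 topz [40.2 41.7 42.3] top mean [523.3 111.9  41.5] axis -12.63
red 924 [533.9 166.7  34.5] rect [522.4 -37.3] [435.8  58.3] 86.2 topz [35.2 39.3 40.6] top mean [526.8 172.9  38.8] axis -87.62
slab z 12.482694842481408 ((489.47906494140625, -19.056289672851562), (460.8258972167969, 106.2986068725586), 76.89532470703125)
```

View pics/w2b.png

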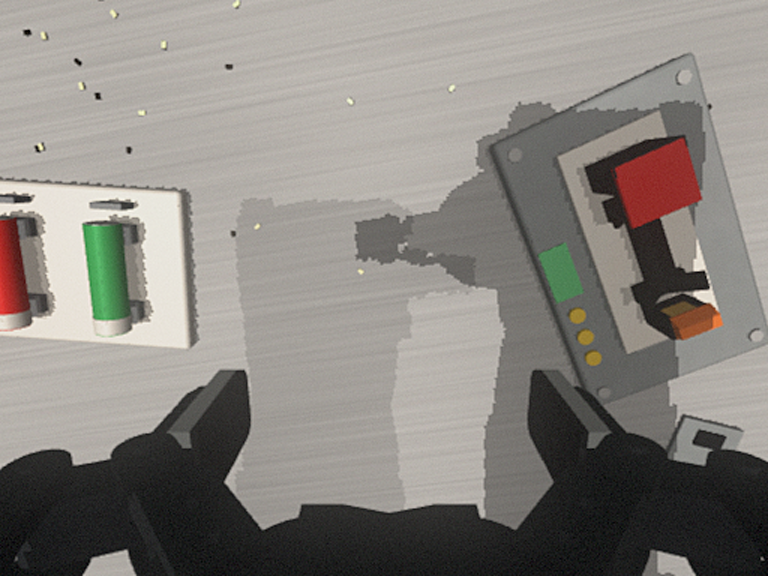

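The green cell is at (105,280) in this view, with its white end at the bottom, towards the robot. The arm only covered about half the move, so I'll check its state and continue.

```bash
python3 - <<'E'
from h import *
s=manip.get_state(); print(s['time'],s['ee_pos'],s['qpos'].round(3),s['joint_velocities'].round(3))
go([520,114,170],down(-13.2))
E
```

```text
2.5 [490.0987746  -69.54900171 170.37710451] [-0.166  0.217 -0.202  1.153  0.041  3.141] [ 0.004 -0.001  0.003  0.003  0.     0.   ]
inc [ -0.071 -18.58    0.797] [-0.0408  0.0028  0.065 ] dist mm 186 deg 4.4
```

Joint 6 hit its range limit. I'll use the half-turn grasp instead, with tool x towards the cell's plus end.

Emit:
{"fn": "servo_tool", "kwargs": {"increments": [[[0,0,-18.6,0.8,0,0,-1.6],[0,0,-18.6,0.8,0,0,-1.6],[0,0,-18.6,0.8,0,0,-1.6],[0,0,-18.6,0.8,0,0,-1.6],[0,0,-18.6,0.8,0,0,-1.6],[0,0,-18.6,0.8,0,0,-1.6],[0,0,-18.6,0.8,0,0,-1.6],[0,0,-18.6,0.8,0,0,-1.6],[0,0,-18.6,0.8,0,0,-1.6],[0,0,-18.6,0.8,0,0,-1.6],[0,0,-18.6,0.8,0,0,-1.6],[0,0,-18.6,0.8,0,0,-1.6]]]}}

```text
time: 3.7
ee_pos: [520.8, 114.3, 169.9]
tool_rot: [0.753, 0.658, 0.015, -0.014]
force: [1.1, 0.2, 0.4]
grip_width: 0.999
```

```bash
python3 - <<'E'
from h import *
s=manip.get_state(); print(s['time'],s['ee_pos'],s['qpos'].round(3),s['joint_velocities'].round(3))
go([520,114,170],down(166.8))
E
```

```text
3.7 [520.76762346 114.26718542 169.90139912] [ 0.194  0.27  -0.131  1.157  0.039  1.899] [-0.001 -0.    -0.    -0.001  0.001  0.121]
inc [-0.036 -0.072 -0.011] [ 0.0298 -0.0334 -1.4746] dist mm 1 deg 84.5
```

Emit:
{"fn": "servo_tool", "kwargs": {"increments": [[[0,0,-0.1,0,0.03,-0.033,-1.475],[0,0,-0.1,0,0.03,-0.033,-1.475],[0,0,-0.1,0,0.03,-0.033,-1.475],[0,0,-0.1,0,0.03,-0.033,-1.475],[0,0,-0.1,0,0.03,-0.033,-1.475],[0,0,-0.1,0,0.03,-0.033,-1.475],[0,0,-0.1,0,0.03,-0.033,-1.475],[0,0,-0.1,0,0.03,-0.033,-1.475],[0,0,-0.1,0,0.03,-0.033,-1.475],[0,0,-0.1,0,0.03,-0.033,-1.475],[0,0,-0.1,0,0.03,-0.033,-1.475]]]}}

```text
time: 4.8
ee_pos: [519.8, 114.4, 169.9]
tool_rot: [0.116, 0.993, 0.0, -0.0]
force: [-0.0, 0.0, -0.3]
grip_width: 1.001
```

```bash
python3 - <<'E'
from h import *
s=manip.get_state(); print(s['time'],s['ee_pos'],s['qpos'].round(3))
snap('wrist','w3')
p,w,d=cloud('w3');hsv=cv2.cvtColor(p,cv2.COLOR_RGB2HSV).astype(int);H,S,V=[hsv[...,i] for i in range(3)]
ok=(d>0)&(w[...,2]>5)&(w[...,2]<60)&(w[...,0]>400)&(w[...,1]>40)&(w[...,1]<240)
g=w[ok&(H>40)&(H<85)&(S>110)]; c,sz,an=cv2.minAreaRect(g[:,:2].astype('float32'));print('green',c,sz,an,np.percentile(g[:,2],[50,90,98]))
cu=np.array([np.cos(np.radians(166.8)),np.sin(np.radians(166.8))]); n=np.array([-cu[1],cu[0]])
wh=w[ok&(S<25)&(V>200)&(w[...,2]>26)&(abs((w[...,:2]-c)@n)<11)]
c2=cv2.minAreaRect(wh[:,:2].astype('float32'));print('band',c2,len(wh))
al=g[:,:2]@cu; print('green along',np.percentile(al,[1,99])-np.array(c)@cu,'band along',np.percentile(wh[:,:2]@cu,[2,98])-np.array(c)@cu)
top=g[g[:,2]>np.percentile(g[:,2],60)]; u=np.linalg.svd(top[:,:2]-top[:,:2].mean(0),full_matrices=False)[2][0];print('axis',np.degrees(np.arctan(u[1]/u[0])),top.mean(0), np.median(g[:,:2],0))
q=w[ok&(S<25)&(V>200)&(w[...,2]<20)]; print('slab z',np.median(q[:,2]), cv2.minAreaRect(q[:,:2].astype('float32')))
cv2.imwrite('pics/w3b.png',cv2.resize(p[:,:,::-1],(640,480),interpolation=2))
E
```

```text
4.8 [519.76240238 114.41516649 169.93781197] [ 0.217  0.278 -0.118  1.175  0.     0.449]
green (523.80517578125, 111.95829772949219) (18.494873046875, 57.89846420288086) 77.06741333007812 [40.34659638 41.57607847 42.19446481]
band ((523.4296264648438, 108.01052856445312), (2.99666166305542, 78.1950454711914), 68.4130859375) 10
green along [-28.27442257  28.56933253] band along [-26.65698001  37.98894732]
axis -14.120334099491163 [513.93650082 113.72831899  41.29713774] [511.68662676 115.30039755]
slab z 12.265732799629063 ((527.2710571289062, 146.45587158203125), (146.8607940673828, 106.3138427734375), 77.47286987304688)
```

View pics/w3b.png

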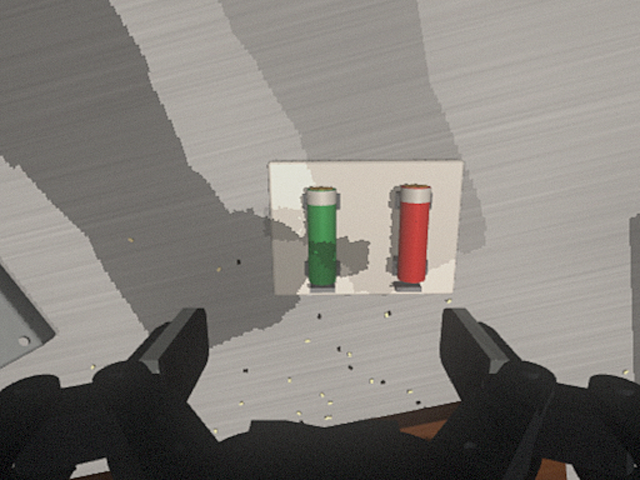

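The dock fit puts its centre at (527.3,146.5) with heading 167.4°, and the cell's middle at about (519.4,113.2). The picture shows the green cell at (322,238), with its white band nearest the robot. I'll half-close the fingers and descend.

Emit:
{"fn": "servo_tool", "kwargs": {"increments": [[[105,0.51,-0.13,0,0,0,-0.01],[105,0.51,-0.13,4,0,0,-0.01],[105,0.51,-0.13,8,0,0,-0.01],[105,0.51,-0.13,11.5,0,0,-0.01],[105,0.51,-0.13,13.5,0,0,-0.01],[105,0.51,-0.13,14.7,0,0,-0.01],[105,0.51,-0.13,15.4,0,0,-0.01],[105,0.51,-0.13,15.74,0,0,-0.01],[105,0.51,-0.13,15.74,0,0,-0.01]]]}}

```text
time: 5.75
ee_pos: [514.9, 114.3, 13.0]
tool_rot: [0.111, 0.994, 0.0, 0.0]
force: [-0.4, 0.4, 0.2]
grip_width: 0.588
```

Emit:
{"fn": "servo_tool", "kwargs": {"increments": [[[200,0,0,0,0,0,0],[230,0,0,0,0,0,0],[255,0,0,0,0,0,0],[255,0,0,0,0,0,0],[255,0,0,0,0,0,0],[255,0,0,0,0,0,0],[255,0,0,0,0,0,0],[255,0,0,0,0,0,0]]], "newtons": 110}}

```text
time: 6.55
ee_pos: [515.0, 113.8, 13.7]
tool_rot: [0.111, 0.994, -0.0, 0.001]
force: [-1.4, -3.5, 7.3]
grip_width: 0.212
```

Emit:
{"fn": "servo_tool", "kwargs": {"increments": [[[255,0,0,-1,0,0,0],[255,0,0,-3,0,0,0],[255,0,0,-6,0,0,0],[255,0,0,-10,0,0,0],[255,0,0,-12,0,0,0],[255,0,0,-12,0,0,0]]]}}

```text
time: 7.15
ee_pos: [516.5, 114.7, 136.5]
tool_rot: [0.111, 0.994, 0.001, 0.003]
force: [0.4, -0.5, -0.5]
grip_width: 0.212
```

```bash
python3 - <<'E'
from h import *
s=manip.get_state(); print(s['time'],s['ee_pos'],s['force'],s['grip_width'],s['qpos'].round(3))
snap('wrist','w4'); snap('side','s4'); snap('top','t4')
P,r=pose()
p,w,d=cloud('w4');hsv=cv2.cvtColor(p,cv2.COLOR_RGB2HSV).astype(int);H,S,V=[hsv[...,i] for i in range(3)]
l=r.inv().apply((w-P).reshape(-1,3)).reshape(w.shape)
ok=(d>0)&(abs(l[...,0])<60)&(abs(l[...,1])<20)&(abs(l[...,2])<60)
g=l[ok&(H>40)&(H<85)&(S>110)]; print('green tool',len(g),np.percentile(g,[2,50,98],axis=0).round(1).tolist())
b=l[ok&(S<40)&(V>140)];print('band',len(b),np.percentile(b,[2,50,98],axis=0).round(1).tolist())
a=cv2.resize(p[60:384,100:420,::-1],None,fx=1.3,fy=1.3); sd=cv2.imread('pics/s4.png')[130:290,180:360]
sd=cv2.resize(sd,(380,421//1)[:2] and (380,338)); o=np.zeros((a.shape[0],800,3),'uint8'); o[:,:a.shape[1]]=a; o[:338,420:800]=sd; cv2.imwrite('pics/m4.png',o)
E
```

```text
7.15 [516.47424406 114.74948166 136.50137945] [ 0.39118308 -0.48423203 -0.45221055] 0.21189498531907522 [ 2.180e-01  2.900e-01 -1.920e-01  1.083e+00  1.000e-03  4.400e-01]
green tool 4012 [[-30.5, -7.9, -32.5], [-7.8, 0.8, -30.6], [17.4, 10.2, -25.9]]
band 780 [[18.1, -7.7, -32.8], [24.8, 4.3, -30.5], [28.2, 11.4, -24.2]]
```

View pics/m4.png

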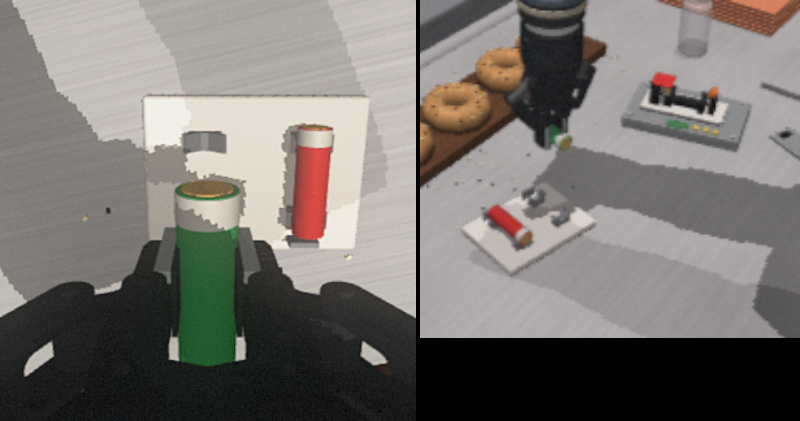

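The picture shows the cell held level between the pads, white band forward at (208,205), and the red cell undisturbed. I'll fit the cell's pose in the tool frame accurately.

```bash
cat >> h.py <<'E'
from scipy.optimize import least_squares
def cellfit(f,P,r):
    p,w,d=cloud(f);hsv=cv2.cvtColor(p,cv2.COLOR_RGB2HSV).astype(int);H,S,V=[hsv[...,i] for i in range(3)]
    l=r.inv().apply((w-P).reshape(-1,3)).reshape(w.shape)
    m=(d>0)&(abs(l[...,0])<60)&(abs(l[...,1])<14)&(abs(l[...,2]+22)<20)&(H>40)&(H<85)&(S>110)
    m=cv2.erode(m.astype('uint8'),np.ones((3,3)))>0; g=l[m]
    def fn(a):
        u=np.array([1,a[2],a[3]]);u/=np.linalg.norm(u); q=g-[0,a[0],a[1]]
        return np.linalg.norm(q-np.outer(q@u,u),axis=1)-10.5
    s=least_squares(fn,[0,-20,0,0],loss='soft_l1'); print('cell y0,z0 at x=0',s.x[:2].round(2),'slopes y,z deg',np.degrees(s.x[2:]).round(2),'rms',np.sqrt(np.mean(s.fun**2)).round(2),'green x',np.percentile(g[:,0],[.5,99.5]).round(1))
E
python3 - <<'E'
from h import *
P,r=pose(); cellfit('w4',P,r)
print(r.as_matrix().round(4))
E
```

```text
cell y0,z0 at x=0 [  1.04 -21.1 ] slopes y,z deg [0.02 0.24] rms 0.47 green x [-31.1  12.4]
[[-9.756e-01  2.198e-01 -8.000e-04]
 [ 2.198e-01  9.756e-01  2.000e-04]
 [ 8.000e-04  1.000e-04 -1.000e+00]]
```

Emit:
{"fn": "servo_tool", "kwargs": {"increments": [[[255,-12.1,-28.9,-6.3,0,0,-0.494],[255,-12.1,-28.9,-6.3,0,0,-0.494],[255,-12.1,-28.9,-6.3,0,0,-0.494],[255,-12.1,-28.9,-6.3,0,0,-0.494],[255,-12.1,-28.9,-6.3,0,0,-0.494],[255,-12.1,-28.9,-6.3,0,0,-0.494],[255,-12.1,-28.9,-6.3,0,0,-0.494],[255,-12.1,-28.9,-6.3,0,0,-0.494],[255,-12.1,-28.9,-6.3,0,0,-0.494],[255,-12.1,-28.9,-6.3,0,0,-0.494],[255,-12.1,-28.9,-6.3,0,0,-0.494]]]}}

```text
time: 8.4
ee_pos: [568.7, -192.9, 194.9]
tool_rot: [-0.137, 0.991, 0.001, -0.001]
force: [-0.4, 0.6, -1.6]
grip_width: 0.206
```

```bash
python3 - <<'E'
from h import *
P,r=pose(); print(P,r.as_matrix()[:,0],manip.get_state()['qpos'].round(2)); snap('wrist','w5'); cellfit('w5',P,r)
p,w,d=cloud('w5'); cv2.imwrite('pics/w5b.png',cv2.resize(p[:,:,::-1],(768,576),interpolation=2))
E
```

```text
[ 568.70353428 -192.94603778  194.90118562] [-0.9627018  -0.27056228  0.00113999] [-0.33  0.38  0.1   1.29  0.   -0.6 ]
cell y0,z0 at x=0 [  0.62 -16.81] slopes y,z deg [ 0.02 -0.06] rms 0.48 green x [-29.1  18.6]
```

View pics/w5b.png

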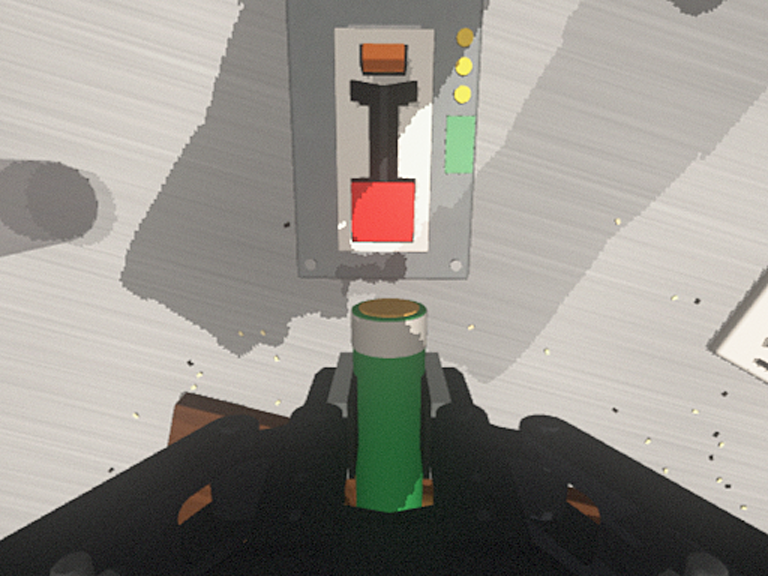

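The view shows the bay nearly in line ahead of the cell: hood at (383,211), lip at (384,58), cell plus end at (389,309). I'll retake it now the arm is still and measure the bay relative to the cell.

```bash
python3 - <<'E'
from h import *
P,r=pose(); print(P.round(2)); snap('wrist','w6'); P2,_=pose(); print(P2.round(2)); cellfit('w6',P,r)
p,w,d=cloud('w6');hsv=cv2.cvtColor(p,cv2.COLOR_RGB2HSV).astype(int);H,S,V=[hsv[...,i] for i in range(3)]
l=r.inv().apply((w-P).reshape(-1,3)).reshape(w.shape)
def st(n,m):
    m=cv2.morphologyEx(m.astype('uint8'),cv2.MORPH_OPEN,np.ones((3,3)))>0
    q=l[m]; u=w[m]; print(n,len(q),'tool 1/50/99',np.percentile(q,[1,50,99],axis=0).round(1).tolist(),'wz',np.median(u[:,2]).round(2)); return q,u
ok=(d>0)
V_,U_=np.mgrid[:384,:512]
st('band',ok&(abs(l[...,0]-25)<15)&(abs(l[...,1])<14)&(abs(l[...,2]+17)<15)&(S<60)&(V>110))
q,u=st('hood',ok&((H<6)|(H>174))&(S>150)&(w[...,2]>50)&(w[...,2]<90)); c=cv2.minAreaRect(q[:,:2].astype('float32')); print(c, cv2.minAreaRect(u[:,:2].astype('float32')))
q,u=st('lip',ok&(H>6)&(H<22)&(S>150)&(U_>230)&(U_<280)&(V_<55)&(w[...,2]>45)); print(np.percentile(u[:,2],[5,50,95]))
g=ok&(S<40)&(V_<180)&(U_>190)&(U_<325)
st('base',g&(w[...,2]>15)&(w[...,2]<24)); q,u=st('tray',g&(V>170)&(w[...,2]>23)&(w[...,2]<40)); print(cv2.minAreaRect(q[:,:2].astype('float32')))
q,u=st('all',ok&(V_<190)&(U_>185)&(U_<330)&(w[...,2]>12)&(w[...,2]<24)); print(cv2.minAreaRect(q[:,:2].astype('float32')))
q,u=st('vtops',ok&(V<70)&(V_<130)&(w[...,2]>42)&(w[...,2]<55)&(U_>220)&(U_<290))
bench=ok&(V_<180)&((U_<170)&(U_>100)); print('bench',np.median(w[bench][:,2]))
E
```

```text
[ 568.88 -193.02  195.16]
[ 568.95 -193.13  195.31]
cell y0,z0 at x=0 [  0.62 -16.83] slopes y,z deg [-0.11 -0.14] rms 0.48 green x [-29.1  18.5]
band 1188 tool 1/50/99 [[20.0, -9.5, -28.5], [25.2, 0.8, -26.4], [30.1, 10.8, -19.9]] wz 221.58
hood 1567 tool 1/50/99 [[28.3, -19.6, 125.8], [44.7, -2.4, 127.5], [60.4, 14.6, 129.1]] wz 67.7
((44.30650329589844, -2.4642257690429688), (32.433265686035156, 34.740543365478516), 0.268988698720932) ((526.7719116210938, -207.30406188964844), (32.430999755859375, 34.74179458618164), 15.442802429199219)
lip 518 tool 1/50/99 [[119.6, -12.7, 127.5], [125.2, -2.2, 129.6], [133.0, 9.0, 136.0]] wz 65.61
[60.22855547 65.60603988 67.22735649]
base 11453 tool 1/50/99 [[2.2, -61.6, 173.0], [98.1, -20.6, 175.0], [165.5, 56.2, 177.0]] wz 20.25
tray 4662 tool 1/50/99 [[16.0, -31.2, 165.2], [91.2, -0.8, 167.0], [148.1, 26.9, 168.8]] wz 28.24
((82.08436584472656, -2.141061782836914), (133.94253540039062, 58.92753219604492), 0.33213964104652405)
all 13182 tool 1/50/99 [[-4.1, -61.6, 172.2], [90.1, -3.6, 174.9], [165.4, 56.2, 177.1]] wz 20.3
((80.40533447265625, -2.793018341064453), (173.5485382080078, 120.42572021484375), 0.49733132123947144)
vtops 266 tool 1/50/99 [[106.1, -20.6, 145.1], [111.3, 8.8, 148.7], [116.8, 16.5, 152.9]] wz 46.55
bench 0.1511920563515332
```

The cell in the tool frame has its minus end at x = -39.8 and its axis at z = -16.8, y = 0.6. The tray sits about +1 mm high. I'll write a bay-frame planner.

```bash
cat >> h.py <<'E'
O=np.array([484.6,-219.9,0]); YAW=-164.5; RB=R.from_euler('z',YAW,degrees=True)
def target(th,xm,zm,y=0):
    t=np.radians(th); c,s=np.cos(t),np.sin(t)
    loc=np.array([xm+39.8*c+16.83*s,y,zm+39.8*s-16.83*c])
    return O+RB.apply(loc), RB*R.from_euler('y',-th,degrees=True)*R.from_euler('x',180,degrees=True)
def plan(*wps,base=None):
    p,r=pose() if base is None else target(*base)
    for w in wps:
        pt,rt=target(*w); print(w,(r.inv().apply(pt-p)/10).round(3).tolist(),(r.inv()*rt).as_rotvec().round(4).tolist())
def where():
    s=manip.get_state(); p,r=pose(); l=RB.inv()
    q=(l*r).as_matrix(); th=np.degrees(np.arctan2(q[2,0],q[0,0])); t=np.radians(th); a=l.apply(p-O)
    xm=a[0]-39.8*np.cos(t)-16.83*np.sin(t); zm=a[2]-39.8*np.sin(t)+16.83*np.cos(t)
    print('t',s['time'],'th',th.round(2),'xm',xm.round(2),'zm',zm.round(2),'y',a[1].round(2),'F box',l.apply(s['force']).round(2),'w',s['grip_width'],'tcp',a.round(1))
E
python3 - <<'E'
from h import *
where(); plan((35,-10,150),(35,-16,75))
print(manip.get_state()['qpos'].round(2))
E
```

```text
t 8.5 th 0.03 xm -128.25 zm 212.12 y -3.26 F box [-0.72  0.62 -0.56] w 0.21017021368577396 tcp [-88.4  -3.3 195.3]
(35, -10, 150) [12.069, -0.286, 3.634] [-0.0004, 0.6103, 0.0036]
(35, -16, 75) [11.465, -0.293, 11.133] [-0.0004, 0.6103, 0.0036]
[-0.33  0.38  0.1   1.29  0.   -0.6 ]
```

Emit:
{"fn": "servo_tool", "kwargs": {"increments": [[[255,12.07,-0.29,3.63,0,0.61,0.004],[255,12.07,-0.29,3.63,0,0.61,0.004],[255,12.07,-0.29,3.63,0,0.61,0.004],[255,12.07,-0.29,3.63,0,0.61,0.004],[255,12.07,-0.29,3.63,0,0.61,0.004],[255,12.07,-0.29,3.63,0,0.61,0.004],[255,11.77,-0.29,7.4,0,0.61,0.004],[255,11.47,-0.29,10,0,0.61,0.004],[255,11.47,-0.29,11.13,0,0.61,0.004],[255,11.47,-0.29,11.13,0,0.61,0.004],[255,11.47,-0.29,11.13,0,0.61,0.004]]], "newtons": 120}}

```text
time: 9.6
ee_pos: [459.6, -228.2, 86.2]
tool_rot: [-0.127, 0.946, -0.041, -0.296]
force: [-0.0, 1.1, 0.3]
grip_width: 0.205
```

```bash
python3 - <<'E'
from h import *
where(); plan((35,-16,52),(35,-16,48)); print(manip.get_state()['qpos'].round(2))
P,r=pose(); snap('wrist','w7'); snap('side','s7'); cellfit('w7',P,r); where()
a=cv2.imread('pics/w7.png'); s=cv2.resize(cv2.imread('pics/s7.png')[130:230,250:350],(384,384),interpolation=2)
cv2.imwrite('pics/m7.png',cv2.resize(np.hstack([a,s]),(800,343)))
E
```

```text
t 9.6 th 34.8 xm -15.99 zm 77.35 y 1.34 F box [-0.25 -1.05  0.35] w 0.20526760468558927 tcp [26.3  1.3 86.2]
(35, -16, 52) [-1.441, 0.14, 2.067] [-0.0007, 0.0035, -0.0029]
(35, -16, 48) [-1.67, 0.141, 2.395] [-0.0007, 0.0035, -0.0029]
[-0.28  0.7   0.18  1.58 -0.3  -0.46]
cell y0,z0 at x=0 [  0.56 -16.12] slopes y,z deg [-0.02 -0.13] rms 0.48 green x [-29.2  18.9]
t 9.7 th 34.8 xm -16.27 zm 77.13 y 1.48 F box [-0.67 -0.48 -0.48] w 0.21094672673136355 tcp [26.   1.5 86. ]
```

View pics/m7.png

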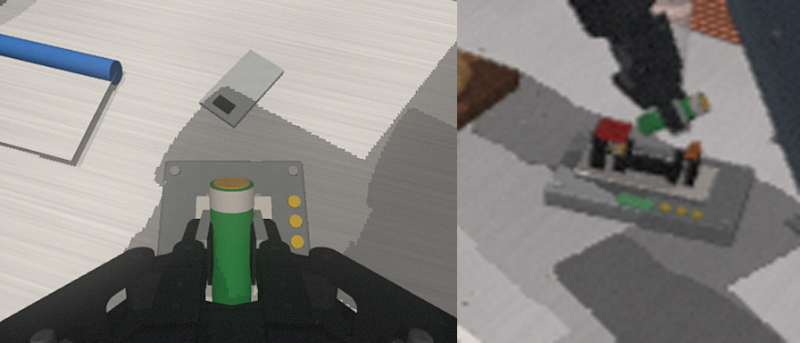

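The left panel shows the tilted cell in line with the bay. The right panel shows its minus end above the groove, in front of the red hood. Now I'll lower it.

Emit:
{"fn": "servo_tool", "kwargs": {"increments": [[[255,-0.7,0.15,1.0,0,0.003,-0.003],[255,-1.1,0.15,1.6,0,0.003,-0.003],[255,-1.43,0.15,2.06,0,0.003,-0.003],[255,-1.43,0.15,2.06,0,0.003,-0.003],[255,-1.43,0.15,2.06,0,0.003,-0.003]]]}}

```text
time: 10.2
ee_pos: [459.1, -226.3, 58.7]
tool_rot: [-0.129, 0.945, -0.04, -0.299]
force: [2.0, 2.0, -0.3]
grip_width: 0.208
```

```bash
python3 -c "
from h import *
where(); plan((35,-16,48),(35,-16,46),(35,-16,45))"
```

```text
t 10.2 th 35.13 xm -15.91 zm 49.55 y -0.66 F box [-2.44 -1.35 -0.27] w 0.2075506198363361 tcp [26.3 -0.7 58.7]
(35, -16, 48) [-0.1, -0.066, 0.13] [0.0007, -0.0022, 0.0013]
(35, -16, 46) [-0.215, -0.067, 0.294] [0.0007, -0.0022, 0.0013]
(35, -16, 45) [-0.272, -0.067, 0.376] [0.0007, -0.0022, 0.0013]
```

Emit:
{"fn": "servo_tool", "kwargs": {"increments": [[[255,0,-0.05,0,0,0,0],[255,0,-0.05,0,0,0,0],[255,0,-0.05,0,0,0,0]]]}}

```text
time: 10.5
ee_pos: [459.3, -227.1, 59.1]
tool_rot: [-0.129, 0.945, -0.04, -0.299]
force: [2.6, 2.5, 0.5]
grip_width: 0.207
```

```bash
python3 -c "
from h import *
where(); plan((35,-16,48),(35,-16,46),(35,-16,45))"
```

```text
t 10.5 th 35.11 xm -15.9 zm 49.95 y 0.12 F box [-3.23 -1.73  0.49] w 0.2073953478194093 tcp [26.3  0.1 59.1]
(35, -16, 48) [-0.123, 0.012, 0.161] [0.0002, -0.0019, 0.0009]
(35, -16, 46) [-0.238, 0.012, 0.325] [0.0002, -0.0019, 0.0009]
(35, -16, 45) [-0.296, 0.012, 0.406] [0.0002, -0.0019, 0.0009]
```

A small force appeared. By geometry, the finger's front corner (x≈35, z≈65) is brushing the lip rather than the groove floor. I'll slide to -x, under the hood, before going lower.

```bash
python3 -c "
from h import *
plan((35,-20,51),(35,-24,49.5))"
```

```text
(35, -20, 51) [-0.278, 0.012, -0.314] [0.0002, -0.0019, 0.0009]
(35, -24, 49.5) [-0.692, 0.011, -0.422] [0.0002, -0.0019, 0.0009]
```

Emit:
{"fn": "servo_tool", "kwargs": {"increments": [[[255,-0.15,0.01,-0.17,0,0,0],[255,-0.28,0.01,-0.31,0,0,0],[255,-0.48,0.01,-0.37,0,0,0],[255,-0.69,0.01,-0.42,0,0,0],[255,-0.69,0.01,-0.42,0,0,0],[255,-0.69,0.01,-0.42,0,0,0]]]}}

```text
time: 11.1
ee_pos: [466.7, -224.8, 58.5]
tool_rot: [-0.129, 0.945, -0.04, -0.299]
force: [0.1, 0.4, -0.7]
grip_width: 0.205
```

```bash
python3 -c "
from h import *
where(); plan((35,-24,48),(35,-24,46),(35,-24,45))"
```

```text
t 11.1 th 35.15 xm -23.69 zm 49.34 y -0.08 F box [-0.16 -0.37 -0.68] w 0.2050967568859338 tcp [18.5 -0.1 58.5]
(35, -24, 48) [-0.107, -0.008, 0.102] [0.0004, -0.0026, 0.0012]
(35, -24, 46) [-0.222, -0.009, 0.265] [0.0004, -0.0026, 0.0012]
(35, -24, 45) [-0.28, -0.009, 0.347] [0.0004, -0.0026, 0.0012]
```

The force is back to zero. Next I'll feel for the groove.

Emit:
{"fn": "servo_tool", "kwargs": {"increments": [[[255,-0.11,-0.01,0.1,0,0,0],[255,-0.16,-0.01,0.18,0,0,0],[255,-0.22,-0.01,0.26,0,0,0],[255,-0.22,-0.01,0.26,0,0,0],[255,-0.22,-0.01,0.26,0,0,0]]]}}

```text
time: 11.6
ee_pos: [467.0, -224.8, 55.2]
tool_rot: [-0.129, 0.945, -0.04, -0.299]
force: [-1.1, -0.2, -0.1]
grip_width: 0.205
```

```bash
python3 -c "
from h import *
where(); plan((35,-24,45),(35,-24,44))"
```

```text
t 11.6 th 35.13 xm -24.0 zm 46.06 y 0.03 F box [ 1.1  -0.13 -0.09] w 0.2048132135965701 tcp [18.2  0.  55.2]
(35, -24, 45) [-0.065, 0.003, 0.096] [0.0004, -0.0024, 0.001]
(35, -24, 44) [-0.122, 0.003, 0.178] [0.0004, -0.0024, 0.001]
```

Emit:
{"fn": "servo_tool", "kwargs": {"increments": [[[255,-0.04,0,0.05,0,0,0],[255,-0.065,0,0.096,0,0,0],[255,-0.065,0,0.096,0,0,0],[255,-0.065,0,0.096,0,0,0]]]}}

```text
time: 12.0
ee_pos: [467.1, -224.8, 54.2]
tool_rot: [-0.129, 0.945, -0.04, -0.299]
force: [-0.4, -0.0, 1.5]
grip_width: 0.208
```

```bash
python3 -c "
from h import *
where(); plan((35,-24,44.2),(35,-24,43.5))"
```

```text
t 12.0 th 35.13 xm -24.04 zm 45.02 y 0.05 F box [ 0.43 -0.09  1.47] w 0.20784638384007553 tcp [18.2  0.  54.2]
(35, -24, 44.2) [-0.048, 0.005, 0.078] [0.0003, -0.0022, 0.001]
(35, -24, 43.5) [-0.088, 0.005, 0.135] [0.0003, -0.0022, 0.001]
```

Emit:
{"fn": "servo_tool", "kwargs": {"increments": [[[255,-0.03,0,0.05,0,0,0],[255,-0.048,0,0.078,0,0,0],[255,-0.048,0,0.078,0,0,0],[255,-0.048,0,0.078,0,0,0]]]}}

```text
time: 12.4
ee_pos: [467.0, -224.9, 53.5]
tool_rot: [-0.129, 0.945, -0.041, -0.299]
force: [-0.2, -0.2, 4.9]
grip_width: 0.209
```

```bash
python3 -c "
from h import *
where(); plan((35,-24,45.8),(35,-28,46),(35,-31,46))"
```

```text
t 12.4 th 35.14 xm -23.9 zm 44.32 y 0.12 F box [0.25 0.1  4.93] w 0.20938996837108087 tcp [18.3  0.1 53.5]
(35, -24, 45.8) [0.072, 0.012, -0.117] [0.0001, -0.0024, 0.001]
(35, -28, 46) [-0.243, 0.012, -0.364] [0.0001, -0.0024, 0.001]
(35, -31, 46) [-0.489, 0.011, -0.536] [0.0001, -0.0024, 0.001]
```

The groove floor is felt at zm≈44.8 (tray about +0.5 mm). I'll lift about 1.2 mm and slide onto the spring.

Emit:
{"fn": "servo_tool", "kwargs": {"increments": [[[255,0.07,0.01,-0.12,0,-0.002,0],[255,-0.08,0.01,-0.24,0,-0.002,0],[255,-0.24,0.01,-0.36,0,-0.002,0],[255,-0.24,0.01,-0.36,0,-0.002,0],[255,-0.24,0.01,-0.36,0,-0.002,0]]]}}

```text
time: 12.9
ee_pos: [470.5, -223.7, 54.6]
tool_rot: [-0.129, 0.945, -0.04, -0.299]
force: [-2.6, -2.0, 1.0]
grip_width: 0.208
```

```bash
python3 -c "
from h import *
where(); plan((35,-29.5,46),(35,-31,46))"
```

```text
t 12.9 th 35.07 xm -27.67 zm 45.49 y -0.12 F box [3.08 1.24 0.98] w 0.20752744424499128 tcp [14.6 -0.1 54.6]
(35, -29.5, 46) [-0.122, -0.012, -0.142] [0.0006, -0.0012, 0.0012]
(35, -31, 46) [-0.245, -0.012, -0.228] [0.0006, -0.0012, 0.0012]
```

Emit:
{"fn": "servo_tool", "kwargs": {"increments": [[[255,-0.1,0,-0.11,0,0,0],[255,-0.2,0,-0.19,0,0,0],[255,-0.25,0,-0.23,0,0,0],[255,-0.25,0,-0.23,0,0,0],[255,-0.25,0,-0.23,0,0,0]]]}}

```text
time: 13.4
ee_pos: [473.8, -222.8, 55.0]
tool_rot: [-0.129, 0.945, -0.04, -0.299]
force: [-4.1, -1.4, -1.1]
grip_width: 0.202
```

```bash
python3 -c "
from h import *
where(); plan((32,-32.5,46.2),(28,-35,46.3),(24,-37.8,46.4),(20,-40.5,46.6))"
```

```text
t 13.4 th 35.06 xm -31.1 zm 45.93 y -0.12 F box [ 4.32  0.28 -1.07] w 0.20200153110387703 tcp [11.1 -0.1 55. ]
(32, -32.5, 46.2) [-0.195, -0.013, 0.108] [0.0006, -0.0535, 0.0011]
(28, -35, 46.3) [-0.535, -0.013, 0.222] [0.0007, -0.1233, 0.0011]
(24, -37.8, 46.4) [-0.918, -0.014, 0.309] [0.0007, -0.1931, 0.0011]
(20, -40.5, 46.6) [-1.305, -0.014, 0.382] [0.0008, -0.2629, 0.001]
```

Emit:
{"fn": "servo_tool", "kwargs": {"increments": [[[255,-0.1,-0.01,0.06,0,-0.027,0],[255,-0.2,-0.01,0.11,0,-0.054,0],[255,-0.36,-0.01,0.165,0,-0.088,0],[255,-0.53,-0.01,0.22,0,-0.123,0],[255,-0.72,-0.01,0.265,0,-0.158,0],[255,-0.92,-0.01,0.31,0,-0.193,0],[255,-1.11,-0.01,0.345,0,-0.228,0],[255,-1.3,-0.01,0.38,0,-0.263,0],[255,-1.3,-0.01,0.38,0,-0.263,0],[255,-1.3,-0.01,0.38,0,-0.263,0]]]}}

```text
time: 14.4
ee_pos: [480.8, -220.6, 44.9]
tool_rot: [-0.133, 0.976, -0.023, -0.173]
force: [-7.5, -1.1, 2.1]
grip_width: 0.205
```

```bash
python3 -c "
from h import *
where(); plan((20,-41,46.6),(16,-41.3,46.6),(12,-41.5,46.6),(8,-41.5,46.6))"
```

```text
t 14.4 th 20.07 xm -39.28 zm 47.06 y -0.39 F box [ 7.47 -0.96  2.15] w 0.20504934151695867 tcp [ 3.9 -0.4 44.9]
(20, -41, 46.6) [-0.179, -0.039, -0.011] [0.0013, -0.0013, 0.0009]
(16, -41.3, 46.6) [-0.335, -0.039, 0.252] [0.0014, -0.0711, 0.0008]
(12, -41.5, 46.6) [-0.5, -0.04, 0.509] [0.0014, -0.1409, 0.0008]
(8, -41.5, 46.6) [-0.664, -0.04, 0.762] [0.0014, -0.2107, 0.0007]
```

Emit:
{"fn": "servo_tool", "kwargs": {"increments": [[[255,-0.09,-0.03,0,0,0,0],[255,-0.18,-0.04,0,0,0,0],[255,-0.18,-0.04,0,0,0,0]]]}}

```text
time: 14.7
ee_pos: [482.5, -220.2, 44.3]
tool_rot: [-0.133, 0.976, -0.023, -0.173]
force: [-8.5, -1.5, 5.5]
grip_width: 0.208
```

```bash
python3 - <<'E'
from h import *
where(); P,r=pose(); snap('wrist','w8'); cellfit('w8',P,r)
p,w,d=cloud('w8');hsv=cv2.cvtColor(p,cv2.COLOR_RGB2HSV).astype(int);H,S,V=[hsv[...,i] for i in range(3)]
l=r.inv().apply((w-P).reshape(-1,3)).reshape(w.shape)
m=(d>0)&(abs(l[...,0]-25)<15)&(abs(l[...,1])<9)&(abs(l[...,2]+24)<8)&(S<60)&(V>90); print('band x',np.percentile(l[m][:,0],[1,99]))
b=RB.inv().apply((w-O).reshape(-1,3)).reshape(w.shape); k=(d>0)&(H>6)&(H<22)&(S>150)&(abs(b[...,1])<14)&(abs(b[...,0]-38)<12)&(b[...,2]>50)&(b[...,2]<75); print('lip box',k.sum(),np.percentile(b[k],[1,50,99],axis=0).round(1).tolist() if k.sum() else '')
plan((20,-41.5,46.6),(16,-41.5,46.6),(12,-41.5,46.6),(8,-41.5,46.6),(4,-41.5,46.5),(0,-41.5,46.4))
E
```

```text
t 14.7 th 20.11 xm -41.03 zm 46.42 y -0.25 F box [ 8.55 -0.82  5.46] w 0.20833911213926498 tcp [ 2.1 -0.2 44.3]
cell y0,z0 at x=0 [  0.62 -16.41] slopes y,z deg [0.07 0.56] rms 0.47 green x [-23.8  19.1]
band x [20.0986088  30.21306464]
lip box 1450 [[31.6, -12.5, 59.4], [37.3, -1.0, 65.7], [44.6, 9.9, 67.6]]
(20, -41.5, 46.6) [-0.042, -0.026, -0.024] [0.0017, -0.0019, 0.0014]
(16, -41.5, 46.6) [-0.17, -0.026, 0.25] [0.0017, -0.0717, 0.0014]
(12, -41.5, 46.6) [-0.316, -0.027, 0.513] [0.0018, -0.1415, 0.0013]
(8, -41.5, 46.6) [-0.48, -0.028, 0.766] [0.0018, -0.2113, 0.0012]
(4, -41.5, 46.5) [-0.666, -0.028, 1.016] [0.0019, -0.2811, 0.0012]
(0, -41.5, 46.4) [-0.867, -0.029, 1.253] [0.0019, -0.3509, 0.0011]
```

There is no slip in the grip, and the lip front is at x = 31.6, as modelled. I'll swing down.

Emit:
{"fn": "servo_tool", "kwargs": {"increments": [[[255,-0.1,-0.02,0.1,0,-0.037,0],[255,-0.16,-0.02,0.22,0,-0.072,0],[255,-0.24,-0.02,0.35,0,-0.107,0],[255,-0.31,-0.02,0.48,0,-0.142,0],[255,-0.39,-0.02,0.61,0,-0.177,0],[255,-0.47,-0.02,0.74,0,-0.211,0],[255,-0.47,-0.02,0.74,0,-0.211,0],[255,-0.47,-0.02,0.74,0,-0.211,0]]]}}

```text
time: 15.55
ee_pos: [483.8, -219.8, 35.3]
tool_rot: [-0.135, 0.988, -0.008, -0.07]
force: [-9.3, -1.0, 1.9]
grip_width: 0.208
```

```bash
python3 - <<'E'
from h import *
where(); plan((8,-41.2,46.6),(4,-41.2,46.6),(0,-41,46.6),(0,-41,46.2))
E
```

```text
t 15.55 th 8.03 xm -40.99 zm 46.42 y -0.28 F box [ 9.2  -1.53  1.87] w 0.20829077053488412 tcp [ 0.8 -0.3 35.3]
(8, -41.2, 46.6) [-0.019, -0.028, -0.019] [0.0022, -0.0005, 0.0006]
(4, -41.2, 46.6) [-0.146, -0.029, 0.254] [0.0023, -0.0703, 0.0005]
(0, -41, 46.6) [-0.273, -0.03, 0.521] [0.0023, -0.1401, 0.0004]
(0, -41, 46.2) [-0.278, -0.03, 0.561] [0.0023, -0.1401, 0.0004]
```

Emit:
{"fn": "servo_tool", "kwargs": {"increments": [[[255,-0.06,-0.02,0.12,0,-0.035,0],[255,-0.14,-0.02,0.25,0,-0.07,0],[255,-0.2,-0.02,0.38,0,-0.105,0],[255,-0.27,-0.02,0.52,0,-0.14,0],[255,-0.27,-0.02,0.52,0,-0.145,0],[255,-0.27,-0.02,0.52,0,-0.145,0]]]}}

```text
time: 16.15
ee_pos: [486.0, -219.5, 29.8]
tool_rot: [-0.135, 0.991, 0.001, 0.003]
force: [-7.9, -0.7, 4.1]
grip_width: 0.205
```

```bash
python3 - <<'E'
from h import *
where(); plan((0,-41,46.2),(-.5,-41,46)); P,r=pose(); snap('wrist','w9'); cellfit('w9',P,r)
E
```

```text
t 16.15 th -0.33 xm -41.19 zm 46.87 y -0.03 F box [ 7.77 -1.47  4.12] w 0.20542965387199033 tcp [-1.5 -0.  29.8]
(0, -41, 46.2) [0.029, -0.003, 0.044] [0.0021, 0.0057, 0.0]
(-0.5, -41, 46) [0.014, -0.003, 0.098] [0.0021, -0.003, 0.0]
cell y0,z0 at x=0 [  0.65 -16.83] slopes y,z deg [ 0.04 -0.41] rms 0.48 green x [-29.3  18.9]
```

The cell is level, with its plus end below the lip and 2.7 mm clear of it. I'll settle it 0.4 mm down and let the spring carry it under the lip while still held, then open.

Emit:
{"fn": "servo_tool", "kwargs": {"increments": [[[255,0,0,0.04,0,0,0],[255,0.1,0,0.05,0,0,0],[255,0.2,0,0.05,0,0,0],[255,0.3,0,0.05,0,0,0],[255,0.4,0,0.05,0,0,0],[255,0.45,0,0.05,0,0,0],[255,0.45,0,0.05,0,0,0]]]}}

```text
time: 16.9
ee_pos: [483.8, -220.2, 29.8]
tool_rot: [-0.135, 0.991, 0.002, 0.004]
force: [-2.8, 5.1, 5.8]
grip_width: 0.204
```

```bash
python3 - <<'E'
from h import *
where(); P,r=pose(); snap('wrist','w10'); cellfit('w10',P,r)
E
```

```text
t 16.9 th -0.52 xm -38.82 zm 47.01 y 0.04 F box [ 1.36 -5.64  5.77] w 0.20434989918950291 tcp [ 0.8  0.  29.8]
cell y0,z0 at x=0 [  0.67 -16.85] slopes y,z deg [ 0.07 -0.55] rms 0.48 green x [-29.9  18.8]
```

It stopped at the lip with Fy = -5.6 N, so the cell is riding up one V flank. I'll back off, shift about 0.8 mm sideways and settle lower.

Emit:
{"fn": "servo_tool", "kwargs": {"increments": [[[255,-0.2,0.03,0,0,0,0],[255,-0.35,0.06,0,0,0,0],[255,-0.4,0.08,0.02,0,0,0],[255,-0.4,0.08,0.04,0,0,0],[255,-0.4,0.08,0.04,0,0,0]]]}}

```text
time: 17.45
ee_pos: [484.5, -219.8, 29.7]
tool_rot: [-0.135, 0.991, 0.0, 0.002]
force: [-15.9, -4.4, 17.6]
grip_width: 0.205
```

```bash
python3 - <<'E'
from h import *
where(); P,r=pose(); snap('wrist','w11'); cellfit('w11',P,r)
E
```

```text
t 17.45 th -0.18 xm -39.7 zm 46.62 y -0.08 F box [16.52 -0.05 17.63] w 0.20464059343332167 tcp [ 0.  -0.1 29.7]
cell y0,z0 at x=0 [  0.64 -16.9 ] slopes y,z deg [ 0.21 -0.23] rms 0.48 green x [-28.9  19. ]
```

The floor load is up to 17 N, so the cell is already on its rests (tray about +1.2 mm). I'll ease up 0.6 mm.

Emit:
{"fn": "servo_tool", "kwargs": {"increments": [[[255,0,0,-0.05,0,0,0],[255,0,0,-0.1,0,0,0],[255,0,0,-0.1,0,0,0],[255,0,0,-0.1,0,0,0]]]}}

```text
time: 17.9
ee_pos: [485.2, -219.6, 29.8]
tool_rot: [-0.135, 0.991, 0.001, 0.002]
force: [-9.9, -3.3, 4.2]
grip_width: 0.206
```

```bash
python3 - <<'E'
from h import *
where()
E
```

```text
t 17.9 th -0.24 xm -40.43 zm 46.81 y -0.11 F box [10.44  0.55  4.2 ] w 0.2063593366520245 tcp [-0.7 -0.1 29.8]
```

The cell is resting with about 4 N on the rests, level and clear of the lip. Letting go.

Emit:
{"fn": "servo_tool", "kwargs": {"increments": [[[160,0,0,-0.02,0,0,0],[140,0,0,-0.02,0,0,0],[130,0,0,-0.02,0,0,0],[130,0,0,-0.02,0,0,0],[130,0,0,-0.02,0,0,0],[130,0,0,-0.02,0,0,0]]]}}

```text
time: 18.5
ee_pos: [487.3, -219.2, 30.2]
tool_rot: [-0.135, 0.991, 0.001, 0.004]
force: [0.4, -0.0, 0.3]
grip_width: 0.492
```

```bash
python3 - <<'E'
from h import *
where(); P,r=pose(); snap('wrist','w12'); cellfit('w12',P,r)
p,w,d=cloud('w12');hsv=cv2.cvtColor(p,cv2.COLOR_RGB2HSV).astype(int);H,S,V=[hsv[...,i] for i in range(3)]
l=r.inv().apply((w-P).reshape(-1,3)).reshape(w.shape)
m=(d>0)&(abs(l[...,0]-25)<15)&(abs(l[...,1])<9)&(abs(l[...,2]+24)<8)&(S<60)&(V>90); print('band tool x',np.percentile(l[m][:,0],[1,99]))
cv2.imwrite('pics/w12b.png',cv2.resize(p[150:384,130:390,::-1],None,fx=2.3,fy=2.3,interpolation=2))
E
```

```text
t 18.5 th -0.46 xm -42.46 zm 47.35 y 0.02 F box [-0.38  0.13  0.3 ] w 0.4915362839120409 tcp [-2.8  0.  30.2]
cell y0,z0 at x=0 [  0.68 -16.48] slopes y,z deg [ 0.33 -0.51] rms 0.47 green x [-29.  23.]
band tool x [26.97946932 32.99171554]
```

View pics/w12b.png

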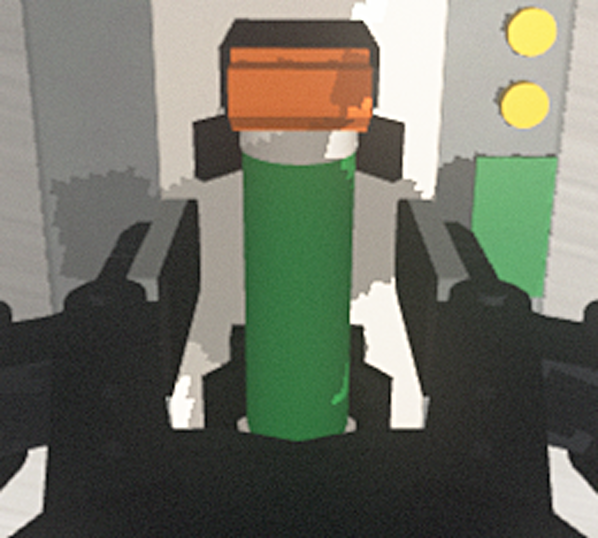

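The cell lies in the bay with its white band partly under the orange lip (298,145), and the fingers are clear on both sides. I'll retreat straight up and check.

Emit:
{"fn": "servo_tool", "kwargs": {"increments": [[[130,0,0,-1,0,0,0],[130,0,0,-3,0,0,0],[130,0,0,-6,0,0,0],[130,0,0,-10,0,0,0],[130,-4,0,-13,0,0,0],[130,-8,0,-14,0,0,0],[130,-8,0,-14,0,0,0],[130,-8,0,-14,0,0,0],[130,-8,0,-14,0,0,0],[130,-8,0,-14,0,0,0]]]}}

```text
time: 19.55
ee_pos: [562.1, -198.3, 170.5]
tool_rot: [-0.135, 0.991, 0.001, 0.003]
force: [0.5, 1.0, 0.6]
grip_width: 0.489
```

```bash
python3 - <<'E'
from h import *
where(); snap('wrist','w13'); p,w,d=cloud('w13');hsv=cv2.cvtColor(p,cv2.COLOR_RGB2HSV).astype(int);H,S,V=[hsv[...,i] for i in range(3)]
b=RB.inv().apply((w-O).reshape(-1,3)).reshape(w.shape)
ok=(d>0)&(abs(b[...,1])<20)&(abs(b[...,0])<50)
def s(n,m): 
    q=b[m]; print(n,m.sum(),np.percentile(q,[1,50,99],axis=0).round(1).tolist()); return q
g=s('green',ok&(H>40)&(H<85)&(S>110)&(b[...,2]>35)); s('lip',ok&(H>6)&(H<22)&(S>150)&(b[...,2]>50)&(b[...,0]>20)); s('hood',ok&((H<6)|(H>174))&(S>150)&(b[...,2]>50)); s('band',ok&(S<60)&(V>110)&(b[...,2]>45)&(b[...,2]<60)&(abs(b[...,1])<9))
def fn(a):
    u=np.array([1,a[2],a[3]]);u/=np.linalg.norm(u);q=g-[0,a[0],a[1]]; return np.linalg.norm(q-np.outer(q@u,u),axis=1)-10.5
f=least_squares(fn,[0,46,0,0],loss='soft_l1'); print('cell y,z',f.x[:2],'slope deg',np.degrees(f.x[2:]))
cv2.imwrite('pics/w13b.png',cv2.resize(p[:230,150:380,::-1],None,fx=2.5,fy=2.5,interpolation=2))
E
```

```text
t 19.55 th -0.39 xm -120.11 zm 187.65 y -0.06 F box [-0.73 -0.81  0.61] w 0.4893383380269761 tcp [-8.040e+01 -1.000e-01  1.705e+02]
green 1109 [[-26.6, -10.2, 50.7], [-1.3, -0.4, 56.2], [23.9, 8.5, 58.4]]
lip 601 [[31.6, -12.2, 59.2], [37.3, -1.1, 65.6], [44.5, 9.7, 68.0]]
hood 1321 [[-49.9, -17.7, 66.3], [-38.3, -0.4, 67.8], [-27.5, 16.2, 69.4]]
band 255 [[24.5, -8.8, 50.9], [28.1, 0.4, 56.5], [31.4, 8.9, 59.6]]
cell y,z [-0.59257666 46.72492645] slope deg [-0.22682638  0.01703313]
```

View pics/w13b.png

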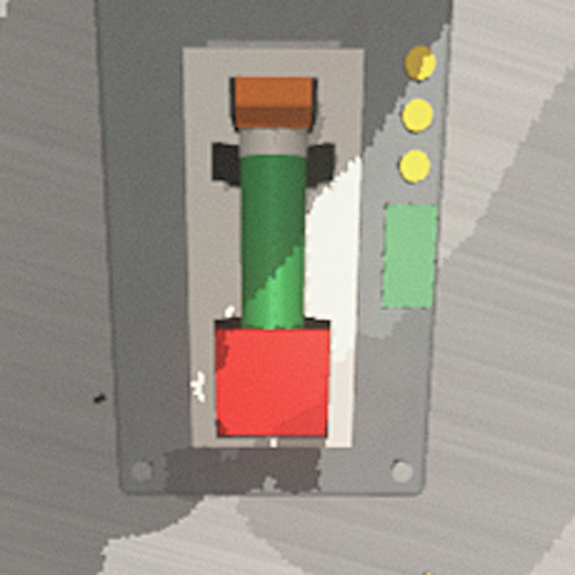

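The cell lies level (0.02°, axis z≈46.7) under the hood. Its band starts at x≈24.3, which puts the plus end at about 34.4, some 3 mm under the lip nose. The arm is clear, so I'll hand in.

```bash
python3 -c "
from plant import manip
print(manip.finish_job())"
```

```text
the job is handed in; nothing more can be done
None
```

The fresh green cell is loaded in the battery box and the job is handed in, after about 20 s of the 64 s allowed. I took it from the dock at about 110–120 N grip. It went in minus end first at 35° under the hood. I pushed it back on the spring to about 9 N while bringing the tilt down, swung it level, let go and lifted clear.

**Last checks:**
- **Cell:** it lies level within 0.3° on its rests. Its plus end is about 3 mm under the orange lip and its minus end is under the hood.
- **Arm:** the wrist force was about zero once the cell was let go, and the arm was about 125 mm above the box at hand-in.
- **Other objects:** the red cell was in its place just after I lifted the green one. I did not re-photograph the rest of the bench at the end.

**Not clean:**
- **Force over 15 N:** my attempt to slide the cell under the lip while still gripping it jammed. The wrist then read about 16 N along the bay and 18 N upward (about 24 N together). That is above your 15 N figure but below the 45 N break limit. I eased off and let the spring do it.
- **Lip brushed:** a finger probably brushed the lip at about 4 N on the way in.
- **Tray height disagreed:** feeling the groove gave about +0.5 mm, while the camera and the seated cell gave about +1 mm.
- **Joint limit:** joint 6 ran to its range limit (3.141 of 3.14 rad) once early on, so I changed to the half-turn grasp. That may count under the joint-range rule.

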